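Reset the dust extractor behind its push-latch cover

TASK

The dust extractor of this leather bench has tripped. With the fingertips only, press the yellow cover of the reset box so that it pops open, push the red reset button fully in, then swing the cover down and press it so that it latches shut again and stays shut when you take your hand away. Grasp nothing, and leave the things standing around the box where they are.

Things in the scene. Friction and masses are not known exactly. Their poses are not given: they have to be found in the camera images.
- reset_box: Grey reset box screwed to the bench, 114 mm deep, 150 wide, 58 high, under an yellow cover; small steel ears at its sides. Place and yaw differ each time. Origin: centre of its underside, on the work surface. x points level from its front (roughly facing the robot) to its back, y along the hinge, z up. Cover open, its black inner panel lies 40 mm above the work surface.
- cover_hinge (a point): Middle of the cover's hinge line, fixed to the box: 58 mm behind its centre, 66 mm above the work surface. Axes as the box's: x from the box's front to its back, y along the hinge, z up.
- cover_press (a point): Press mark (dark dot) on the top of the yellow push-latch cover, midway along y, 16 mm behind its front edge, 106 mm from the hinge line; shut, it is 68 mm above the work surface. It moves with the cover: a plate 122 mm deep, 160 wide, 4 thick, with a 13 mm skirt below it at the front and sides.
- cover (a joint): Cover's angle, rad: 0 latched level, 1.4 open (near upright, held by its spring), -0.07 pressed in to its stop. Latched: press to the stop (7 mm at the mark, 1 to 3 N) and let go; it springs up in 1 to 2 s, sweeping the room above. Open: push its outer, back-facing side forward and down (1 to 2 N near the edge) to the stop, let go: it rises to 0 and stays. Another press would pop it open.
- reset_top (a point): Centre of the top face of the round red reset button (26 mm across) under the cover, 88 mm from the hinge line towards the box's front and 22 mm to -y of its middle. Sticking out, its top is 58 mm above the work surface; fully in, 52 mm. Reached from above once the cover is open.
- reset_button (a joint): Travel of the reset button, m: 0 = sticking out (tripped), 0.006 = fully in. It moves straight down with about 3 N and stays where it is left (friction, no spring).
- spool: Bystander: a loose brown wooden thread spool standing upright, 38 mm diameter, 44 mm high. Origin: centre of its underside. To be left alone.
- sanding_block: Bystander: a loose dark brown sanding block 36 x 64 x 28 mm lying flat. Origin: centre of its underside. To be left alone.
- wax_jar: Bystander: a loose amber jar with a metal cap, 48 mm diameter, 52 mm high. Origin: centre of its underside. To be left alone.

How it is judged:
By the outcome, as a careful person would: the job done as asked, in the order asked, and still so for the second after the job is handed in, with the robot touching nothing.
It also fails if it takes over 54 s, if anything falls off the work surface, if the arm or the gripper's body presses on something with over 40 N, if the wrist force passes 120 N, or if a joint passes its speed limit or range.

ROBOT

A 6-joint arm with a two-finger parallel gripper is mounted at the origin on the work surface. World frame = base frame: x ahead of the robot, y to its left, z up, the work surface at z = 0. Lengths are in m, angles in rad, forces in N, time in s.
With the tool pointing down it reaches from about 0.225 to 0.725 m from the base axis. Payload 3.1 kg.
Tool frame: the origin (TCP) lies on the front face of the gripper's body, between the roots of the fingers; the fingertips stand 73 mm ahead of it and the grasp point (between the pads) lies 54 mm ahead of it; z points along the fingers, y is the direction in which the jaws open and shut (so a half turn about z gives the same grasp; the last joint's range is limited). The gripper opens to 85 mm and grips with 20 to 120 N. Pads are 22 mm wide; open, the fingers measure 114 mm over their backs; the gripper's body (76 mm by 85 mm) begins 54 mm behind the grasp point. The pads swing forward as they close: fully open they stand 13 mm farther back than shut.
Start: joints at [1.02, 0.048, 0.099, 1.622, 0, 1.443], TCP at [0.215, 0.479, 0.304] pointing down, gripper open.
Joint ranges: [-2.91, 2.91], [-0.99, 1.94], [-1.21, 1.42], [-2.12, 2.29], [-1.49, 1.47], [-3.14, 3.14]. Speed limits (rad/s): [2.79, 2.79, 3.14, 3.14, 3.14, 3.14].

INTERFACE

Orientations are given as a 3x3 rotation matrix whose columns are the frame's x, y, z axes.
In Python, from rig import read_state, read_camera, manip gives the robot as it stands.
- The arm moves only by the tool drive_tool, never from a script. Its argument "commands" is a list of rows, each a list of 7 numbers: the shift along the tool's x, y, z in cm, then the turn, a rotation vector about the tool's x, y, z in rad, then the closure, from 0 (fully open) to 1 (shut). A call has 1 to 12 rows; each row shifts and turns the commanded pose from where the row before left it, along the tool's axes as they then stand; what a row does not reach is not made up. A row lasts 1/12 s, in which the tool goes at most 41.7 mm and 7.16 degrees, less where a joint would pass 70% of its speed; a pose out of reach is approached as far as the arm can. A call is refused whole if a number of a shift passes 4.17 or a number of a turn 0.125, either way. A call with a gripper value outside its range is refused whole. The fingers move at their own pace and stop on an object; "force" is the grip in N (left out, the last holds). Time passes only in rows, so rows that do not move let the fingers close. It gives the time, the measured TCP pose, the force and the opening at its end, in the units of the state.
- read_state(): the state, without advancing time (a new reading comes with each control period).
- read_camera(name): name is "scene" or "top"; returns a dict with "img" (384x512x3 uint8, red, green, blue), "fx", "fy", "cx", "cy" (pixels), "extrinsics" (4x4, takes a point from camera to world coordinates). Camera axes: x right, y down, z forward; pixel columns grow to the right and rows downward; lengths in m; the calibration is good to about 2 mm. A picture is of the moment at which its call begins. There is no depth.
- manip.sign_off(): hands the job in, once; it reports no verdict.
The state is a dict: "time_s": time; "joints": joint angles; "qd": joint speeds; "tau": joint torques, N m; "tcp_pos": TCP position; "orientation": TCP orientation; "contact_force": force on the tool from outside, world axes, zero at the start; "ft_torque": the same for the moment, N m; "gripper_width": finger opening in m.
Only numpy, scipy, OpenCV 4.12 (cv2) and the standard library are available. Lean on these libraries where they do the work, as an engineer would, in place of code of your own. Each camera call takes 0.05 s, during which the arm holds its last target.

## Working session

There is one attempt and no reset: what is moved stays moved. The work goes in short steps, Python scripts to look and compute and a tool call to move; the robot and the scene stay as the last step left them, time stands still between calls to the robot, and variables do not carry over. Pictures are saved under pics/ and viewed, and the job is handed in when it is done.

Besides the shell and the picture viewer there is one more tool, called after ">>>" by a JSON object that holds its "fn" and its "kwargs", one argument or row to a line. drive_tool: Moves the arm, as the interface text tells. Its arguments: {"type":"object","properties":{"commands":{"type":"array","items":{"type":"array","items":{"type":"number"}}},"force":{"type":"number"}},"required":["commands"]}

```bash
mkdir -p pics
cat > h.py <<'E'
import numpy as np, cv2
from rig import read_state, read_camera, manip
def snap(n,f):
    c=read_camera(n); cv2.imwrite(f'pics/{f}.png',c['img'][:,:,::-1]); np.savez(f'{n}.npz',**c); return c
def ld(n): return np.load(n+'.npz')
def ray(c,u,v,z):
    E=c['extrinsics'];d=E[:3,:3]@np.array([(u-c['cx'])/c['fx'],(v-c['cy'])/c['fy'],1]);o=E[:3,3]
    return o+d*(z-o[2])/d[2]
def proj(c,p):
    E=c['extrinsics'];q=E[:3,:3].T@(np.array(p)-E[:3,3]);return np.array([c['fx']*q[0]/q[2]+c['cx'],c['fy']*q[1]/q[2]+c['cy']])
E
python3 - <<'E'
from h import *
for n in('scene','top'):
    c=snap(n,n+'0');print(n,c['fx'],c['cx'],c['cy'],np.round(c['extrinsics'],3).tolist())
s=read_state();print({k:np.round(v,3).tolist() for k,v in s.items()})
E
```

```text
scene 440.7479048473511 250.3278780133068 192.71289202108534 [[0.738, 0.488, -0.466, 0.906], [0.674, -0.535, 0.508, -0.346], [-0.001, -0.69, -0.724, 0.682], [0.0, 0.0, 0.0, 1.0]]
top 417.8092284704956 254.76194764584915 190.62979038259897 [[0.025, -0.992, 0.127, 0.399], [-1.0, -0.026, -0.005, 0.051], [0.008, -0.127, -0.992, 0.856], [0.0, 0.0, 0.0, 1.0]]
{'time_s': 0.1, 'joints': [1.02, 0.049, 0.098, 1.622, 0.0, 1.443], 'qd': [0.001, -0.0, 0.004, -0.0, 0.002, -0.0], 'tau': [0.004, -33.985, 32.094, 0.016, -0.0, 0.0], 'tcp_pos': [0.215, 0.478, 0.303], 'orientation': [[-0.912, 0.41, -0.001], [0.41, 0.912, -0.002], [0.0, -0.002, -1.0]], 'contact_force': [-0.382, 0.164, -0.697], 'ft_torque': [-0.001, 0.005, 0.047], 'gripper_width': 0.086}
```

View pics/scene0.png

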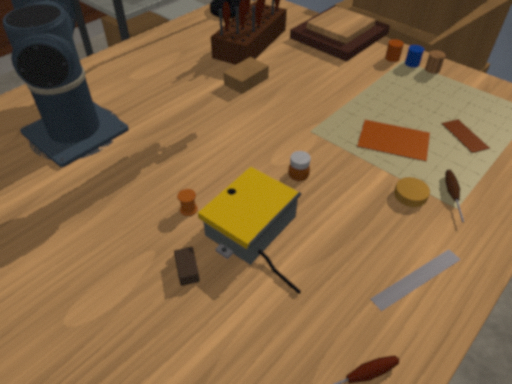

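View pics/top0.png

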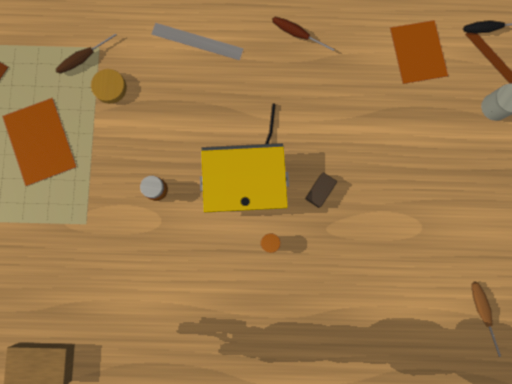

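Run:
```python
import cv2
i=cv2.imread('pics/top0.png');cv2.imwrite('pics/top0c.png',cv2.resize(i[60:240,190:390],None,fx=3.3,fy=3.3,interpolation=cv2.INTER_CUBIC)[:600])
i=cv2.imread('pics/scene0.png');cv2.imwrite('pics/scene0c.png',cv2.resize(i[120:300,60:260],None,fx=3.3,fy=3.3,interpolation=cv2.INTER_CUBIC)[:600])
```

```text
(no output)
```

The scene picture shows the yellow cover at about (250,207) with its press mark at (232,191). In the top picture the cover spans about (201–287, 147–212) with its mark at (245,202). The jar is at (153,187), the spool at (271,243) and the block at (321,190).

View pics/top0c.png

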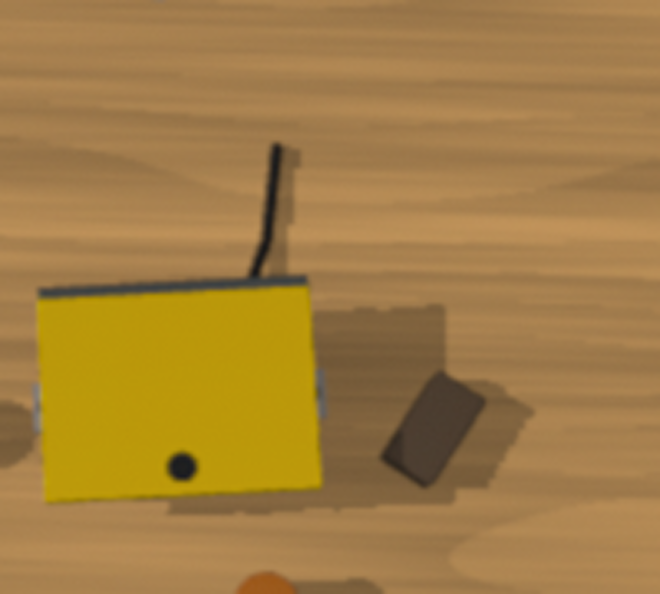

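View pics/scene0c.png

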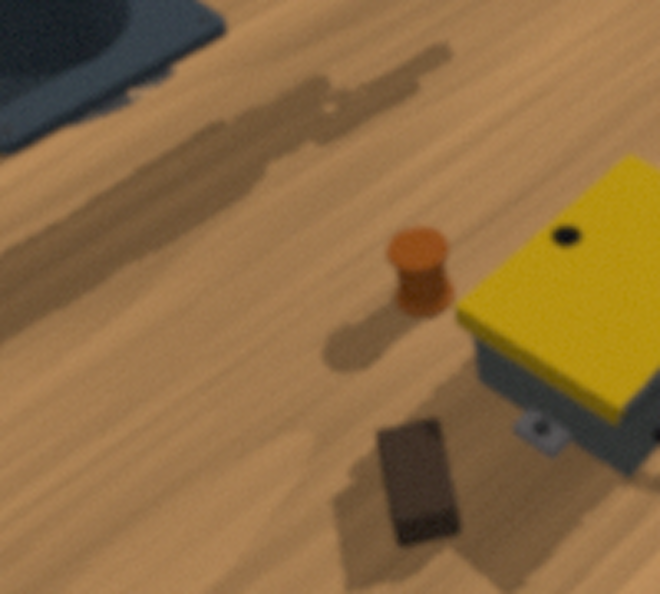

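Run:
```python
from h import *
t=ld('top');s=ld('scene')
print('dot',ray(t,245.2,201.5,.068),ray(s,231.5,191.5,.068))
C={k:ray(t,*v,.068)[:2] for k,v in dict(FL=(203.6,212.1),FR=(287.6,207.9),BR=(283.3,146.7),BL=(201.2,150.3)).items()}
for k in C:print(k,C[k])
for a,b in(('FR','FL'),('BR','BL')):
    d=C[b]-C[a];print(np.hypot(*d),np.arctan2(-d[0],d[1]))
for a,b in(('FR','BR'),('FL','BL')):
    d=C[b]-C[a];print(np.hypot(*d),np.arctan2(d[1],d[0]))
print('jar',ray(t,153,187,.052),'spool',ray(t,271,243,.044),'block',ray(t,321,190,.028))
```

```text
dot [0.4785515  0.06533279 0.068     ] [0.48218329 0.0633285  0.068     ]
FL [0.45638546 0.14327122]
FR [ 0.46848827 -0.01526137]
BR [ 0.58667965 -0.00512712]
BL [0.57528057 0.15276503]
0.15899389722931864 0.0761949101512388
0.15830309489238062 0.07207032675852673
0.11862506219686869 0.08553518354024742
0.11927354508448554 0.07968123536677266
jar [0.50371733 0.24514389 0.052     ] spool [0.40183916 0.01370456 0.044     ] block [ 0.50970446 -0.08496892  0.028     ]
```

>>> {"fn": "drive_tool", "kwargs": {
  "commands": [
    [0,0,0,0,0,-0.1,1],
    [0,0,0,0,0,-0.1,1],
    [0,0,0,0,0,-0.1,1],
    [0,0,0,0,0,-0.1,1],
    [0,0,0,0,0,-0.1,1],
    [0,0,0,0,0,0,1],
    [0,0,0,0,0,0,1]
  ],
  "force": 40
}}

```text
time_s: 0.68
tcp_pos: [0.2153, 0.4786, 0.3034]
orientation: [[-0.997, -0.075, -0.0], [-0.075, 0.997, -0.001], [0.001, -0.001, -1.0]]
contact_force: [-0.2, -0.7, 0.5]
gripper_width: 0.0009
```

```bash
cat >> h.py <<'E'
YAW=.078
ex=np.array([np.cos(YAW),np.sin(YAW),0]);ey=np.array([-np.sin(YAW),np.cos(YAW),0]);ez=np.array([0,0,1.])
MARK=np.array([.480,.0643,.068]);HINGE=MARK+.106*ex-np.array([0,0,.002])
def B(x,y,z): return HINGE+x*ex+y*ey+z*ez   # rel hinge, box axes
def Bi(p): d=np.array(p)-HINGE; return np.array([d@ex,d@ey,d@ez])
def togo(tip,L=.073):
    s=read_state();R=np.array(s['orientation']);p=np.array(s['tcp_pos'])
    cur=p+R[:,2]*L
    print('t',s['time_s'],'tip',cur.round(4),'rel hinge',Bi(cur).round(4),'F',np.round(s['contact_force'],2),'w',round(s['gripper_width'],4))
    print('tool shift cm',(R.T@(np.array(tip)-cur)*100).round(2))
    Rt=np.c_[-ex,ey,-ez]
    import cv2
    print('rotvec to down',cv2.Rodrigues(R.T@Rt)[0].ravel().round(3))
E
python3 - <<'E'
from h import *
togo(B(-.106,0,.04))
E
```

```text
t 0.6833 tip [0.2153 0.4785 0.2304] rel hinge [-0.3376  0.4336  0.1644] F [-0.16 -0.74  0.52] w 0.0009
tool shift cm [-23.31 -43.27  12.46]
rotvec to down [-0.001 -0.001 -0.003]
```

>>> {"fn": "drive_tool", "kwargs": {
  "commands": [
    [-1,-1.8,0,0,0,0,1],
    [-1,-1.8,0,0,0,0,1],
    [-1,-1.8,0,0,0,0,1],
    [-1,-1.8,0,0,0,0,1],
    [-1,-1.8,0,0,0,0,1],
    [-1,-1.8,0,0,0,0,1],
    [-1,-1.8,0,0,0,0,1],
    [-1,-1.8,0,0,0,0,1],
    [-1,-1.8,0,0,0,0,1],
    [-1,-1.8,0,0,0,0,1],
    [-1,-1.8,0,0,0,0,1],
    [-1,-1.8,0,0,0,0,1]
  ]
}}

```text
time_s: 1.68
tcp_pos: [0.3521, 0.2717, 0.3038]
orientation: [[-0.997, -0.075, -0.0], [-0.075, 0.997, -0.0], [0.0, -0.0, -1.0]]
contact_force: [0.8, 0.4, -0.1]
gripper_width: -0.0001
```

>>> {"fn": "drive_tool", "kwargs": {
  "commands": [
    [-1,-1.8,0.8,0,0,0,1],
    [-1,-1.8,0.8,0,0,0,1],
    [-1,-1.8,0.8,0,0,0,1],
    [-1,-1.8,0.8,0,0,0,1],
    [-1,-1.8,0.8,0,0,0,1],
    [-1,-1.8,0.8,0,0,0,1],
    [-1,-1.8,0.8,0,0,0,1],
    [-1,-1.8,0.8,0,0,0,1],
    [-1,-1.8,0.8,0,0,0,1],
    [-1,-1.8,0.8,0,0,0,1],
    [-1,-1.8,0.8,0,0,0,1],
    [0,0,0,0,0,0,1]
  ]
}}

```text
time_s: 2.68
tcp_pos: [0.4773, 0.0811, 0.2137]
orientation: [[-0.997, -0.071, -0.002], [-0.071, 0.997, -0.002], [0.002, -0.002, -1.0]]
contact_force: [-0.6, 0.5, 0.2]
gripper_width: -0.0002
```

Run:
```python
from h import *
togo(B(-.106,0,.02))
snap('top','top1');snap('scene','scene1')
```

```text
t 2.6833 tip [0.4771 0.081  0.1407] rel hinge [-0.1076  0.0168  0.0747] F [-0.61  0.5   0.16] w -0.0002
tool shift cm [-0.18 -1.67  5.47]
rotvec to down [-0.002 -0.002 -0.007]
```

View pics/scene1.png

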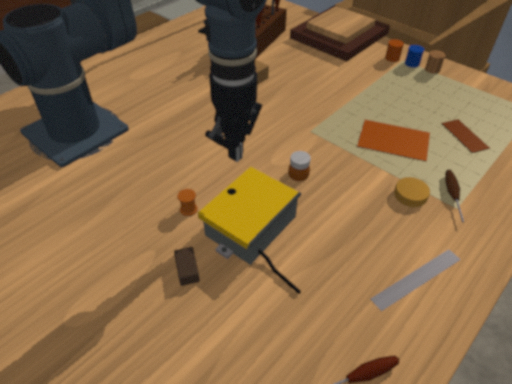

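The shut fingertips hang above the box at about (238,158). The cover is still shut and the bystanders have not moved.

>>> {"fn": "drive_tool", "kwargs": {
  "commands": [
    [0,-0.4,1,0,0,0,1],
    [0,-0.4,1,0,0,0,1],
    [0,-0.4,1,0,0,0,1],
    [-0.1,-0.4,1,0,0,0,1],
    [0,0,1,0,0,0,1],
    [0,0,0.5,0,0,0,1],
    [0,0,0,0,0,0,1]
  ]
}}

```text
time_s: 3.37
tcp_pos: [0.4775, 0.0679, 0.1587]
orientation: [[-0.997, -0.077, -0.004], [-0.077, 0.997, 0.0], [0.004, 0.0, -1.0]]
contact_force: [-1.4, 0.5, -0.0]
gripper_width: 0.0
```

Run:
```python
from h import *
togo(B(-.106,0,.002))
c=snap('top','top2');d=snap('scene','scene2')
s=read_state();tip=np.array(s['tcp_pos'])+.073*np.array(s['orientation'])[:,2]
print(proj(c,tip),proj(d,tip))
a=cv2.imread('pics/top2.png')[130:230,190:310];b=cv2.imread('pics/scene2.png')[110:260,170:320]
cv2.imwrite('pics/z2.png',np.hstack([cv2.resize(a,(480,400)),cv2.resize(b,(400,400))])[:, :800])
```

```text
t 3.3667 tip [0.4772 0.068  0.0857] rel hinge [-0.1085  0.0039  0.0197] F [-1.42  0.51 -0.03] w 0.0
tool shift cm [-0.25 -0.39  1.76]
rotvec to down [ 0.    -0.004 -0.001]
[243.6049334  200.35083907] [231.5324812  182.17601337]
```

View pics/z2.png

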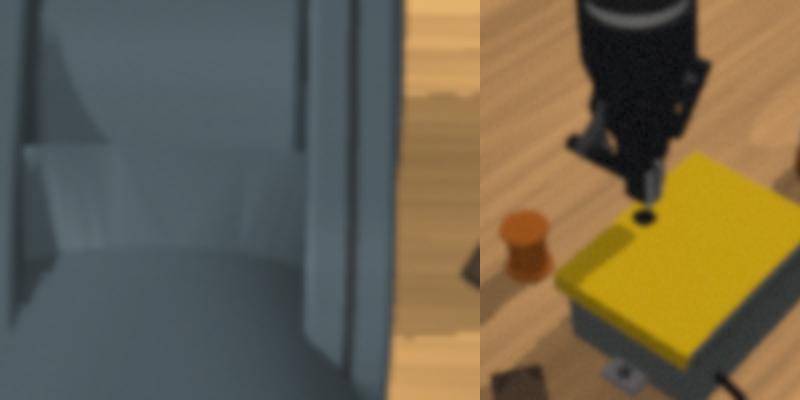

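The tip hangs just above the press mark.

>>> {"fn": "drive_tool", "kwargs": {
  "commands": [
    [-0.2,-0.3,0.6,0,0,0,1],
    [0,0,0.6,0,0,0,1],
    [0,0,0.4,0,0,0,1],
    [0,0,0.2,0,0,0,1],
    [0,0,0.2,0,0,0,1],
    [0,0,0.1,0,0,0,1]
  ]
}}

```text
time_s: 3.97
tcp_pos: [0.4809, 0.065, 0.1396]
orientation: [[-0.997, -0.077, -0.001], [-0.077, 0.997, -0.0], [0.001, 0.0, -1.0]]
contact_force: [-0.6, 0.2, 0.9]
gripper_width: 0.0001
```

Run:
```python
from h import *
togo(B(-.106,0,-.005))
```

```text
t 3.9667 tip [0.4809 0.065  0.0666] rel hinge [-0.105   0.0006  0.0006] F [-0.62  0.18  0.86] w 0.0001
tool shift cm [ 0.09 -0.06  0.56]
rotvec to down [ 0.    -0.001 -0.001]
```

>>> {"fn": "drive_tool", "kwargs": {
  "commands": [
    [0,0,0.2,0,0,0,1],
    [0,0,0.2,0,0,0,1],
    [0,0,0.1,0,0,0,1],
    [0,0,0,0,0,0,1]
  ]
}}

```text
time_s: 4.3
tcp_pos: [0.4812, 0.065, 0.1348]
orientation: [[-0.997, -0.077, 0.0], [-0.077, 0.997, 0.0], [-0.0, 0.0, -1.0]]
contact_force: [0.1, -0.7, 0.2]
gripper_width: 0.0002
```

>>> {"fn": "drive_tool", "kwargs": {
  "commands": [
    [0,0,0.1,0,0,0,1],
    [0,0,0.1,0,0,0,1],
    [0,0,0,0,0,0,1]
  ]
}}

```text
time_s: 4.55
tcp_pos: [0.4814, 0.065, 0.1334]
orientation: [[-0.997, -0.077, 0.001], [-0.077, 0.997, 0.0], [-0.001, -0.0, -1.0]]
contact_force: [-0.2, -0.3, 3.3]
gripper_width: -0.0001
```

>>> {"fn": "drive_tool", "kwargs": {
  "commands": [
    [0,0,0.1,0,0,0,1],
    [0,0,0.1,0,0,0,1],
    [0,0,0,0,0,0,1]
  ]
}}

```text
time_s: 4.8
tcp_pos: [0.4814, 0.0651, 0.1325]
orientation: [[-0.997, -0.077, 0.001], [-0.077, 0.997, -0.0], [-0.001, -0.0, -1.0]]
contact_force: [-3.2, 0.5, 8.5]
gripper_width: -0.0001
```

That is the stop (8.5 N). I'll retreat up and towards the robot.

>>> {"fn": "drive_tool", "kwargs": {
  "commands": [
    [0,0,-2,0,0,0,1],
    [1.5,0,-3,0,0,0,1],
    [3,0,-2.5,0,0,0,1],
    [3,0,-2,0,0,0,1],
    [3,0,0,0,0,0,1],
    [1,0,0,0,0,0,1],
    [0,0,0,0,0,0,1],
    [0,0,0,0,0,0,1],
    [0,0,0,0,0,0,1],
    [0,0,0,0,0,0,1],
    [0,0,0,0,0,0,1],
    [0,0,0,0,0,0,1]
  ]
}}

```text
time_s: 5.8
tcp_pos: [0.3668, 0.0561, 0.2255]
orientation: [[-0.997, -0.077, -0.001], [-0.077, 0.997, 0.0], [0.001, 0.0, -1.0]]
contact_force: [-0.6, 1.0, 0.6]
gripper_width: 0.0001
```

>>> {"fn": "drive_tool", "kwargs": {
  "commands": [
    [0,0,0,0,0,0,1],
    [0,0,0,0,0,0,1],
    [0,0,0,0,0,0,1],
    [0,0,0,0,0,0,1],
    [0,0,0,0,0,0,1],
    [0,0,0,0,0,0,1],
    [0,0,0,0,0,0,1],
    [0,0,0,0,0,0,1],
    [0,0,0,0,0,0,1],
    [0,0,0,0,0,0,1],
    [0,0,0,0,0,0,1],
    [0,0,0,0,0,0,1]
  ]
}}

```text
time_s: 6.8
tcp_pos: [0.3665, 0.0562, 0.2259]
orientation: [[-0.997, -0.077, 0.0], [-0.077, 0.997, -0.0], [-0.0, -0.0, -1.0]]
contact_force: [-0.9, -0.4, -1.2]
gripper_width: 0.0001
```

Run:
```python
from h import *
togo(B(-.088,-.022,.012))
c=snap('top','top3');d=snap('scene','scene3')
print('pred button',proj(c,B(-.088,-.022,-.008)),proj(d,B(-.088,-.022,-.008)))
a=cv2.imread('pics/top3.png')[110:230,190:310];b=cv2.imread('pics/scene3.png')[130:280,180:330]
cv2.imwrite('pics/z3.png',np.hstack([cv2.resize(a,(400,400)),cv2.resize(b,(400,400))]))
```

```text
t 6.8 tip [0.3665 0.0562 0.1529] rel hinge [-0.2198  0.0007  0.0869] F [-0.91 -0.42 -1.18] w 0.0001
tool shift cm [-13.18  -2.26   7.49]
rotvec to down [-0.     0.    -0.001]
pred button [256.78002232 191.41488633] [231.1123964  205.08499889]
```

View pics/scene3.png

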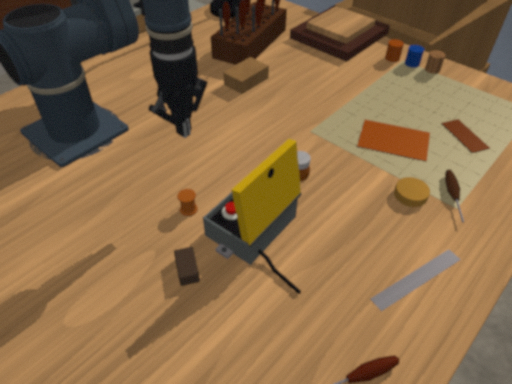

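View pics/z3.png

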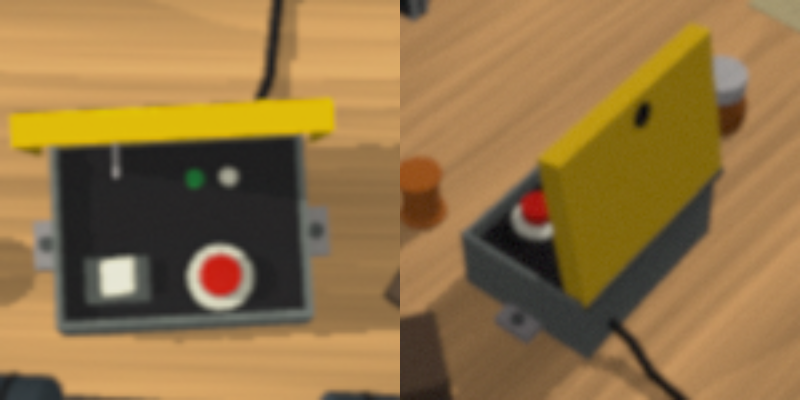

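The cover stands open. In the top picture the red button is at about (256,193), with its white collar around it. A white square knob sits left of it at (225,193).

Run:
```python
from h import *
t=ld('top');s=ld('scene')
p=ray(t,256,193,.058);q=ray(s,180+537/2.667,130+205/2.667,.058);print(p,Bi(p),q,Bi(q))
togo([*p[:2],.10])
```

```text
[0.49654496 0.04519428 0.058     ] [-0.09099408 -0.02033682 -0.008     ] [0.71331242 0.2323082  0.058     ] [ 0.1396944   0.14931746 -0.008     ]
t 6.9 tip [0.3665 0.0562 0.1529] rel hinge [-0.2198  0.0007  0.0869] F [ 0.21  0.54 -0.12] w -0.0002
tool shift cm [-12.88  -2.1    5.29]
rotvec to down [-0.     0.    -0.001]
```

>>> {"fn": "drive_tool", "kwargs": {
  "commands": [
    [-1,-0.2,0,0,0,0,1],
    [-1.5,-0.2,0,0,0,0,1],
    [-1.5,-0.2,0,0,0,0,1],
    [-1.5,-0.2,0,0,0,0,1],
    [-1.5,-0.2,0,0,0,0,1],
    [-1.5,-0.3,0.7,0,0,0,1],
    [-1.5,-0.3,0.7,0,0,0,1],
    [-1.5,-0.3,0.7,0,0,0,1],
    [-1.3,-0.2,0.7,0,0,0,1],
    [0,0,0.7,0,0,0,1],
    [0,0,0.7,0,0,0,1],
    [0,0,0,0,0,0,1]
  ]
}}

```text
time_s: 7.9
tcp_pos: [0.4941, 0.0452, 0.1819]
orientation: [[-0.997, -0.077, -0.004], [-0.077, 0.997, 0.0], [0.004, 0.001, -1.0]]
contact_force: [-0.9, 0.4, -1.4]
gripper_width: 0.0004
```

Run:
```python
from h import *
togo(B(-.090,-.021,-.004))
c=snap('top','top4');d=snap('scene','scene4')
a=cv2.imread('pics/top4.png')[110:230,190:310];b=cv2.imread('pics/scene4.png')[100:250,180:330]
cv2.imwrite('pics/z4.png',np.hstack([cv2.resize(a,(400,400)),cv2.resize(b,(400,400))]))
```

```text
t 7.9 tip [0.4937 0.0452 0.1089] rel hinge [-0.0938 -0.0201  0.0429] F [-0.87  0.4  -1.4 ] w 0.0004
tool shift cm [-0.4  -0.09  4.68]
rotvec to down [ 0.001 -0.004 -0.001]
```

View pics/z4.png

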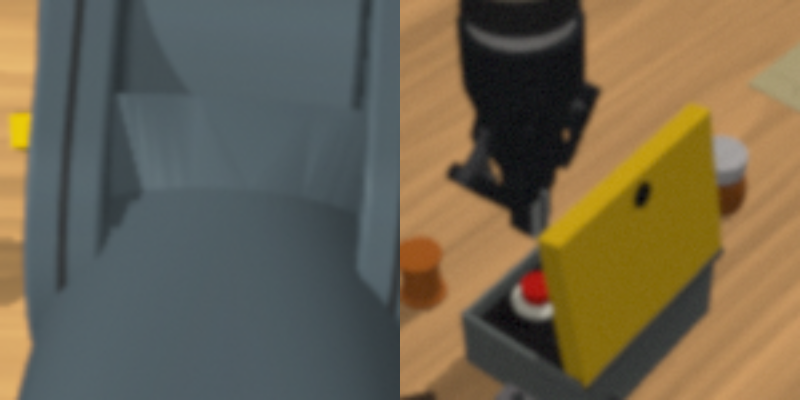

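The fingertips hang over the red button, clear of the cover. I'll go down.

>>> {"fn": "drive_tool", "kwargs": {
  "commands": [
    [-0.3,-0.1,0.7,0,0,0,1],
    [0,0,0.7,0,0,0,1],
    [0,0,0.7,0,0,0,1],
    [0,0,0.7,0,0,0,1],
    [0,0,0.6,0,0,0,1],
    [0,0,0.5,0,0,0,1],
    [0,0,0.4,0,0,0,1],
    [0,0,0.2,0,0,0,1],
    [0,0,0.2,0,0,0,1],
    [0,0,0.2,0,0,0,1],
    [0,0,0,0,0,0,1]
  ]
}}

```text
time_s: 8.92
tcp_pos: [0.4987, 0.0443, 0.1347]
orientation: [[-0.997, -0.077, -0.0], [-0.077, 0.997, 0.0], [0.0, 0.0, -1.0]]
contact_force: [0.1, 0.5, -1.1]
gripper_width: 0.0
```

>>> {"fn": "drive_tool", "kwargs": {
  "commands": [
    [0,0,0.2,0,0,0,1],
    [0,0,0.2,0,0,0,1],
    [0,0,0.2,0,0,0,1],
    [0,0,0.2,0,0,0,1],
    [0,0,0,0,0,0,1]
  ]
}}

```text
time_s: 9.33
tcp_pos: [0.4989, 0.0443, 0.1269]
orientation: [[-0.997, -0.077, 0.0], [-0.077, 0.997, -0.0], [-0.0, -0.0, -1.0]]
contact_force: [0.2, 0.3, 0.8]
gripper_width: -0.0002
```

>>> {"fn": "drive_tool", "kwargs": {
  "commands": [
    [0,0,0.1,0,0,0,1],
    [0,0,0.1,0,0,0,1],
    [0,0,0,0,0,0,1]
  ]
}}

```text
time_s: 9.58
tcp_pos: [0.4989, 0.0443, 0.125]
orientation: [[-0.997, -0.077, 0.0], [-0.077, 0.997, -0.0], [-0.0, -0.0, -1.0]]
contact_force: [-0.3, 0.2, 1.3]
gripper_width: -0.0001
```

>>> {"fn": "drive_tool", "kwargs": {
  "commands": [
    [0,0,0.1,0,0,0,1],
    [0,0,0.1,0,0,0,1],
    [0,0,0,0,0,0,1]
  ]
}}

```text
time_s: 9.83
tcp_pos: [0.4989, 0.0443, 0.1246]
orientation: [[-0.997, -0.077, 0.001], [-0.077, 0.997, -0.0], [-0.001, -0.0, -1.0]]
contact_force: [-3.0, -0.5, 8.5]
gripper_width: 0.0002
```

>>> {"fn": "drive_tool", "kwargs": {
  "commands": [
    [0,0,0.1,0,0,0,1],
    [0,0,0.1,0,0,0,1],
    [0,0,0,0,0,0,1]
  ]
}}

```text
time_s: 10.08
tcp_pos: [0.499, 0.0444, 0.1245]
orientation: [[-0.997, -0.077, 0.001], [-0.077, 0.997, -0.0], [-0.001, -0.0, -1.0]]
contact_force: [-6.3, 0.2, 16.9]
gripper_width: 0.0001
```

Hard stop at tip height 51.5 mm, so the button is fully in. I'll lift away and check.

>>> {"fn": "drive_tool", "kwargs": {
  "commands": [
    [0,0,-0.5,0,0,0,1],
    [0,0,-1.5,0,0,0,1],
    [0,0,-2,0,0,0,1],
    [0,0,-2,0,0,0,1],
    [1.5,0,-2,0,0,0,1],
    [2,0,-2,0,0,0,1],
    [2,0,-2,0,0,0,1],
    [2,0,-2,0,0,0,1],
    [2,0,-2,0,0,0,1],
    [2,0,-1,0,0,0,1],
    [1,0,0,0,0,0,1],
    [0,0,0,0,0,0,1]
  ]
}}

```text
time_s: 11.08
tcp_pos: [0.3731, 0.0347, 0.2919]
orientation: [[-0.997, -0.077, 0.002], [-0.077, 0.997, -0.0], [-0.002, -0.0, -1.0]]
contact_force: [0.2, 1.0, 0.2]
gripper_width: -0.0
```

Run:
```python
from h import *
togo(B(.045,0,.16))
c=snap('top','top5');d=snap('scene','scene5')
for z in(-.008,-.014):print(proj(d,B(-.09,-.021,z)))
a=cv2.imread('pics/top5.png')[110:230,190:310];b=cv2.imread('pics/scene5.png')[130:280,180:330]
cv2.imwrite('pics/z5.png',np.hstack([cv2.resize(a,(400,400)),cv2.resize(b,(400,400))]))
```

```text
t 11.0833 tip [0.3732 0.0347 0.2189] rel hinge [-0.2148 -0.0212  0.1529] F [0.23 0.96 0.16] w -0.0
tool shift cm [-25.98   2.15  -0.67]
rotvec to down [-0.     0.002 -0.001]
[230.63952564 204.29838613]
[230.74518702 206.39751301]
```

View pics/z5.png

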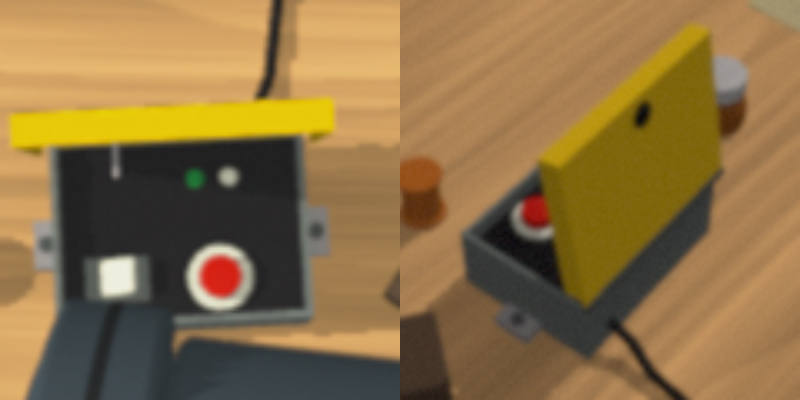

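The button now sits lower (its top at about y=211 in the crop, it was 205), and the cover is open and untouched. Next I'll go over the cover to its back side.

>>> {"fn": "drive_tool", "kwargs": {
  "commands": [
    [-2.2,0.2,0,0,0,0,1],
    [-2.2,0.2,0,0,0,0,1],
    [-2.2,0.2,0,0,0,0,1],
    [-2.2,0.2,0,0,0,0,1],
    [-2.2,0.2,0,0,0,0,1],
    [-2.2,0.2,0,0,0,0,1],
    [-2.2,0.2,0,0,0,0,1],
    [-2.2,0.2,0,0,0,0,1],
    [-2.2,0.2,0,0,0,0,1],
    [-2.2,0.2,0,0,0,0,1],
    [-2.2,0.2,0,0,0,0,1],
    [-1.8,0,0,0,0,0,1]
  ]
}}

```text
time_s: 12.18
tcp_pos: [0.6336, 0.0773, 0.288]
orientation: [[-0.997, -0.078, -0.003], [-0.078, 0.997, 0.0], [0.002, 0.0, -1.0]]
contact_force: [-0.3, 0.5, 0.1]
gripper_width: -0.0001
```

>>> {"fn": "drive_tool", "kwargs": {
  "commands": [
    [0,0,0,0,0,0,1],
    [0,0,0,0,0,0,1]
  ]
}}

```text
time_s: 12.35
tcp_pos: [0.6323, 0.0768, 0.2878]
orientation: [[-0.997, -0.077, -0.004], [-0.077, 0.997, -0.0], [0.004, 0.0, -1.0]]
contact_force: [-0.2, -0.0, -0.4]
gripper_width: -0.0003
```

Run:
```python
from h import *
togo(B(.04,0,.104))
d=snap('scene','scene6')
```

```text
t 12.35 tip [0.632  0.0768 0.2148] rel hinge [0.0465 0.0006 0.1488] F [-0.21 -0.02 -0.44] w -0.0003
tool shift cm [ 0.63 -0.06  4.48]
rotvec to down [ 0.    -0.004 -0.001]
```

View pics/scene6.png

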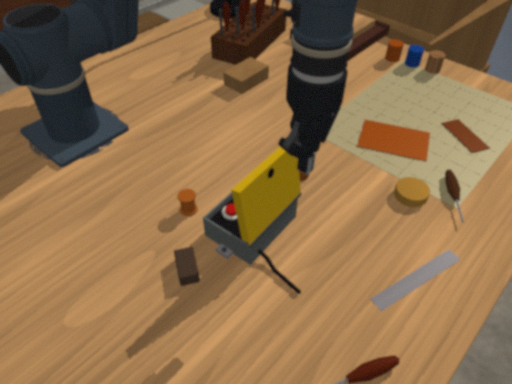

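Run:
```python
from h import *
d=ld('scene')
print('tip',proj(d,B(.0465,0,.1488)),'tcp',proj(d,B(.0465,0,.222)))
for y in(-.08,.08):print(proj(d,B(-.0207,y,.12)),proj(d,B(0.003,y,0)))
b=cv2.imread('pics/scene6.png')[80:280,180:380];cv2.imwrite('pics/z6.png',cv2.resize(b,(600,600),interpolation=cv2.INTER_CUBIC))
```

```text
tip [303.97318265 168.50585253] tcp [308.43486267 130.99191152]
[237.90206475 191.66140157] [250.04619876 245.64940041]
[295.38325067 139.63076055] [301.08930881 192.80192678]
```

View pics/z6.png

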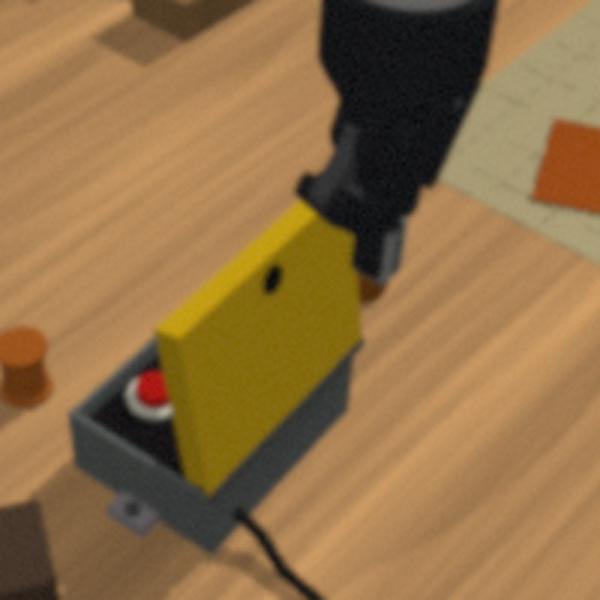

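The picture agrees with the projection: tip predicted at (304,168.5) and seen there, with the hand behind the cover and hiding its far top corner. I'll lower it and then pull along the arc.

>>> {"fn": "drive_tool", "kwargs": {
  "commands": [
    [0,0,1,0,0,0,1],
    [0,0,1,0,0,0,1],
    [0,0,1,0,0,0,1],
    [0,0,1,0,0,0,1],
    [1,0,0.5,0,0,0,1],
    [1,0,0,0,0,0,1],
    [0.5,0,0,0,0,0,1],
    [0,0,0,0,0,0,1]
  ]
}}

```text
time_s: 13.07
tcp_pos: [0.6054, 0.0747, 0.2454]
orientation: [[-0.997, -0.077, -0.001], [-0.077, 0.997, 0.0], [0.001, 0.0, -1.0]]
contact_force: [0.1, -0.5, -1.4]
gripper_width: 0.0
```

Run:
```python
from h import *
togo(B(-.0049,0,.104))
```

```text
t 13.0667 tip [0.6054 0.0747 0.1724] rel hinge [0.0198 0.0006 0.1064] F [ 0.08 -0.53 -1.4 ] w 0.0
tool shift cm [ 2.47 -0.06  0.24]
rotvec to down [ 0.    -0.001 -0.001]
```

>>> {"fn": "drive_tool", "kwargs": {
  "commands": [
    [0.8,0,0.1,0,0,0,1],
    [0.8,0,0.1,0,0,0,1],
    [0.8,0,0,0,0,0,1],
    [0.7,0,0.2,0,0,0,1],
    [0.7,0,0.2,0,0,0,1],
    [0.6,0,0.2,0,0,0,1],
    [0,0,0,0,0,0,1]
  ]
}}

```text
time_s: 13.65
tcp_pos: [0.5618, 0.0713, 0.2378]
orientation: [[-0.997, -0.077, -0.001], [-0.077, 0.997, -0.0], [0.001, 0.0, -1.0]]
contact_force: [0.4, -0.1, 0.2]
gripper_width: 0.0001
```

Run:
```python
from h import *
togo(B(-.044,0,.0894))
d=snap('scene','scene7')
b=cv2.imread('pics/scene7.png')[80:280,180:380];cv2.imwrite('pics/z7.png',cv2.resize(b,(600,600),interpolation=cv2.INTER_CUBIC))
```

```text
t 13.65 tip [0.5618 0.0713 0.1648] rel hinge [-0.0239  0.0006  0.0988] F [ 0.41 -0.09  0.16] w 0.0001
tool shift cm [ 2.01 -0.06  0.94]
rotvec to down [ 0.    -0.001 -0.001]
```

View pics/z7.png

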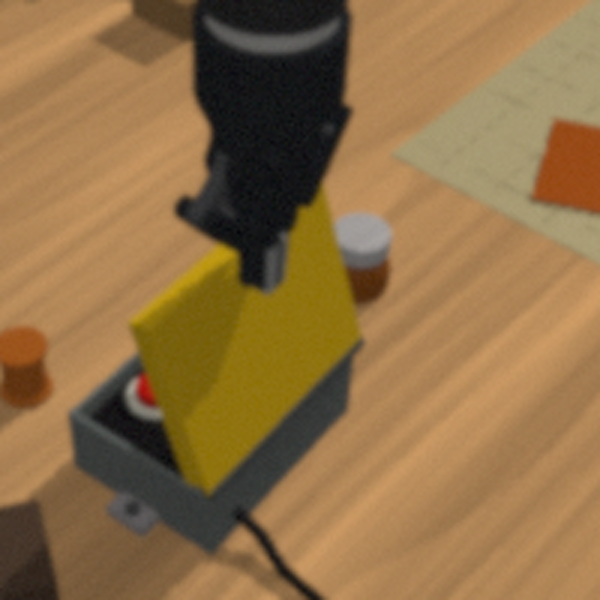

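The fingertip touches the back of the cover near its edge, and the cover is tilting forward. I'll follow the arc.

>>> {"fn": "drive_tool", "kwargs": {
  "commands": [
    [0.7,0,0.3,0,0,0,1],
    [0.7,0,0.3,0,0,0,1],
    [0.6,0,0.3,0,0,0,1],
    [0.6,0,0.4,0,0,0,1],
    [0.6,0,0.4,0,0,0,1],
    [0.5,0,0.5,0,0,0,1],
    [0.5,0,0.5,0,0,0,1],
    [0.5,0,0.5,0,0,0,1],
    [0.4,0,0.6,0,0,0,1],
    [0,0,0,0,0,0,1]
  ]
}}

```text
time_s: 14.53
tcp_pos: [0.5104, 0.0674, 0.198]
orientation: [[-0.997, -0.077, -0.003], [-0.077, 0.997, -0.0], [0.003, 0.0, -1.0]]
contact_force: [0.3, 0.3, -0.7]
gripper_width: -0.0002
```

Run:
```python
from h import *
togo(B(-.0849,0,.0427))
d=snap('scene','scene8')
b=cv2.imread('pics/scene8.png')[80:280,180:380];cv2.imwrite('pics/z8.png',cv2.resize(b,(600,600),interpolation=cv2.INTER_CUBIC))
```

```text
t 14.5333 tip [0.5101 0.0674 0.125 ] rel hinge [-0.0757  0.0007  0.059 ] F [ 0.34  0.29 -0.73] w -0.0002
tool shift cm [ 0.91 -0.08  1.64]
rotvec to down [ 0.    -0.003 -0.001]
```

View pics/z8.png

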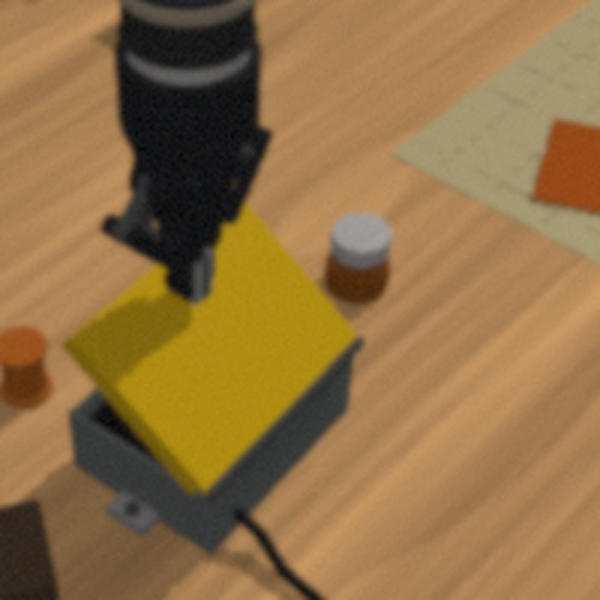

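The cover is now about half down, with the tip on its outer face.

>>> {"fn": "drive_tool", "kwargs": {
  "commands": [
    [0.4,0,0.6,0,0,0,1],
    [0.4,0,0.6,0,0,0,1],
    [0.3,0,0.6,0,0,0,1],
    [0.2,0,0.6,0,0,0,1],
    [0.2,0,0.6,0,0,0,1],
    [0.2,0,0.6,0,0,0,1],
    [0.1,0,0.6,0,0,0,1],
    [0.1,0,0.6,0,0,0,1],
    [0,0,0.4,0,0,0,1],
    [0,0,0,0,0,0,1]
  ]
}}

```text
time_s: 15.42
tcp_pos: [0.4928, 0.0659, 0.1474]
orientation: [[-0.997, -0.077, -0.001], [-0.077, 0.997, -0.0], [0.001, -0.0, -1.0]]
contact_force: [-1.2, -0.9, 2.4]
gripper_width: -0.0
```

Run:
```python
from h import *
togo(B(-.1,0,-.0055))
```

```text
t 15.4167 tip [0.4928 0.0659 0.0744] rel hinge [-0.0931  0.0006  0.0084] F [-1.24 -0.88  2.36] w -0.0
tool shift cm [ 0.68 -0.06  1.39]
rotvec to down [-0.    -0.001 -0.001]
```

>>> {"fn": "drive_tool", "kwargs": {
  "commands": [
    [0,0,0.3,0,0,0,1],
    [0,0,0.3,0,0,0,1],
    [0,0,0.3,0,0,0,1],
    [0,0,0.2,0,0,0,1],
    [0,0,0.2,0,0,0,1],
    [0,0,0,0,0,0,1]
  ]
}}

```text
time_s: 15.92
tcp_pos: [0.4932, 0.0659, 0.1347]
orientation: [[-0.997, -0.077, 0.0], [-0.077, 0.997, 0.0], [-0.0, 0.0, -1.0]]
contact_force: [-0.0, -0.0, 0.4]
gripper_width: 0.0001
```

>>> {"fn": "drive_tool", "kwargs": {
  "commands": [
    [0,0,0.2,0,0,0,1],
    [0,0,0,0,0,0,1]
  ]
}}

```text
time_s: 16.08
tcp_pos: [0.4933, 0.066, 0.1339]
orientation: [[-0.997, -0.077, 0.001], [-0.077, 0.997, -0.0], [-0.001, -0.0, -1.0]]
contact_force: [-2.5, -0.1, 6.0]
gripper_width: 0.0001
```

>>> {"fn": "drive_tool", "kwargs": {
  "commands": [
    [0,0,0.1,0,0,0,1],
    [0,0,0.1,0,0,0,1],
    [0,0,0,0,0,0,1]
  ]
}}

```text
time_s: 16.33
tcp_pos: [0.4934, 0.066, 0.1333]
orientation: [[-0.997, -0.077, 0.001], [-0.077, 0.997, -0.0], [-0.001, -0.0, -1.0]]
contact_force: [-4.8, -0.1, 11.8]
gripper_width: 0.0
```

At the stop (11.8 N). I'll release straight up and back away.

>>> {"fn": "drive_tool", "kwargs": {
  "commands": [
    [0,0,-1,0,0,0,1],
    [0,0,-2,0,0,0,1],
    [0.5,0,-2,0,0,0,1],
    [2,0,-2,0,0,0,1],
    [2,0,-2,0,0,0,1],
    [2,0,-2,0,0,0,1],
    [2,0,-1,0,0,0,1],
    [2,0,0,0,0,0,1],
    [2,0,0,0,0,0,1],
    [1,0,0,0,0,0,1],
    [0,0,0,0,0,0,1],
    [0,0,0,0,0,0,1]
  ]
}}

```text
time_s: 17.33
tcp_pos: [0.3585, 0.0555, 0.251]
orientation: [[-0.997, -0.077, 0.001], [-0.077, 0.997, 0.0], [-0.001, -0.0, -1.0]]
contact_force: [-1.2, -0.8, 0.3]
gripper_width: 0.0001
```

>>> {"fn": "drive_tool", "kwargs": {
  "commands": [
    [0,0,0,0,0,0,1],
    [0,0,0,0,0,0,1],
    [0,0,0,0,0,0,1],
    [0,0,0,0,0,0,1],
    [0,0,0,0,0,0,1],
    [0,0,0,0,0,0,1],
    [0,0,0,0,0,0,1],
    [0,0,0,0,0,0,1],
    [0,0,0,0,0,0,1],
    [0,0,0,0,0,0,1],
    [0,0,0,0,0,0,1],
    [0,0,0,0,0,0,1]
  ]
}}

```text
time_s: 18.33
tcp_pos: [0.3585, 0.0555, 0.2509]
orientation: [[-0.997, -0.077, 0.0], [-0.077, 0.997, -0.0], [-0.0, -0.0, -1.0]]
contact_force: [0.1, -0.2, -0.2]
gripper_width: 0.0002
```

Run:
```python
from h import *
togo(B(0,0,.2))
c=snap('top','top9');d=snap('scene','scene9')
i=cv2.imread('pics/scene0.png')[130:300,160:330];b=cv2.imread('pics/scene9.png')[130:300,160:330]
print('diff',np.abs(i.astype(int)-b).max(2).mean(),(np.abs(i.astype(int)-b).max(2)>40).sum())
cv2.imwrite('pics/z9.png',np.hstack([cv2.resize(i,(400,400)),cv2.resize(b,(400,400))]))
```

```text
t 18.3333 tip [0.3585 0.0555 0.1779] rel hinge [-0.2278  0.0007  0.1119] F [ 0.1  -0.23 -0.24] w 0.0002
tool shift cm [-22.79  -0.05  -8.81]
rotvec to down [-0.     0.    -0.001]
diff 5.103217993079585 285
```

View pics/z9.png

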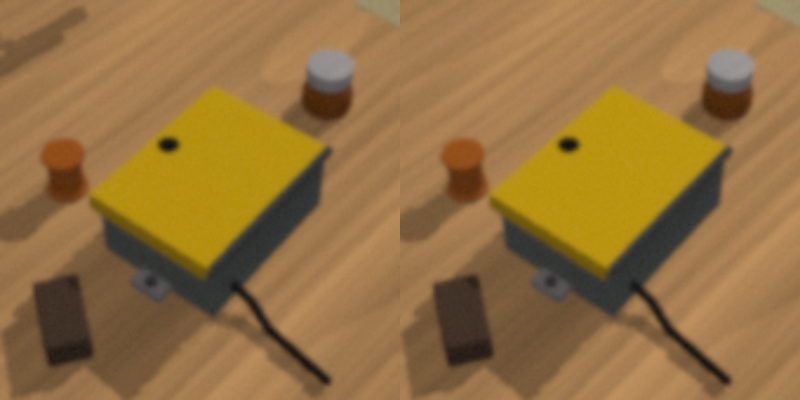

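View pics/top9.png

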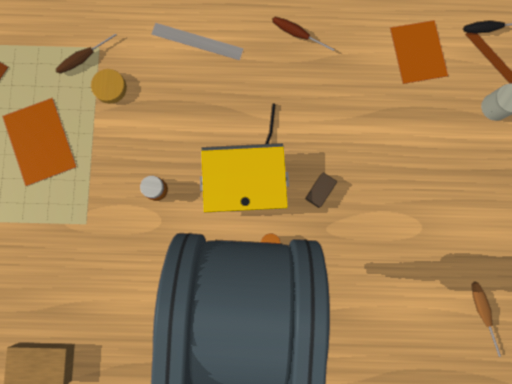

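The cover is level and shut as at the start, with its mark at (245,202). The bystanders are where they were, and the hand is clear. I'll hand the job in.

```bash
python3 -c "
from rig import manip;print(manip.sign_off())"
```

```text
the job is handed in; nothing more can be done
None
```

The extractor reset is done and handed in at about 18.4 s.

- **Opening:** I pressed the yellow cover at its mark to the stop (8.5 N) with the shut fingertips, and it popped open.
- **Reset button:** I pushed the red button down until it stopped hard (17 N). The tip was then 51.5 mm above the work surface, against 52 mm for fully in, and the picture afterwards showed the button lower.
- **Closing:** I swung the cover down from behind, pressed it to the stop (12 N) and lifted away.

More than a second after I let go, the pictures matched the starting ones: cover level and shut, and the jar and block unmoved. The spool looked unmoved in the scene camera, but the arm mostly hid it from the top camera. The force reading was about zero, so the robot was touching nothing. No check failed or disagreed beyond about 3 mm between camera and model positions.

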